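# Set the stock tags in front of the engraver's bins

### The arm

A 6-joint arm with a two-finger parallel gripper is mounted at the origin on the work surface. World frame = base frame: x ahead of the robot, y to its left, z up, the work surface at z = 0. Lengths are in m, angles in rad, forces in N, time in s.
With the tool pointing down it reaches from about 0.25 to 0.85 m from the base axis. Payload 12.5 kg.
Tool frame: the origin (TCP) lies midway between the tips of the shut fingers; the grasp point (between the pads) lies 19 mm behind it; z points along the fingers, y is the direction in which the jaws open and shut (so a half turn about z gives the same grasp; the last joint's range is limited). The gripper opens to 93 mm and grips with 3 to 60 N. Pads are 15 mm wide; open, the fingers measure 128 mm over their backs; the gripper's body (75 mm by 188 mm) begins 65 mm behind the grasp point.
Start: joints at [-1.239, 0.351, 1.652, -0, 1.139, -0.085], TCP at [0.223, -0.503, 0.219] pointing down, gripper open.
Joint ranges: [-2.75, 2.75], [-0.79, 2.1], [0.01, 2.65], [-1.57, 4.71], [0.07, 3.14], [-2.87, 2.87]. Speed limits (rad/s): [2.22, 2.22, 2.79, 3.14, 3.14, 3.14].

### API

Orientations are given as a rotation vector (axis times angle).
In Python, from plant import readout, vision, bot gives the robot as it stands. The module is installed in compiled form; this text tells all that it offers.
- The arm moves only by the tool send_rows, never from a script. Its argument "targets" is text: rows parted by semicolons, each of 4 numbers parted by spaces: the shift along the tool's x, y, z in units of 0.25 m (1.0 is 0.25 m), then the turn about the tool's z in units of pi rad (1.0 is pi rad). In form: x y z turn; .... A call has 1 to 12 rows; each row is the pose to reach, as a shift and turn from the pose measured when the call began, along the tool's axes at that moment, turning the shorter way round; what a row does not reach only later rows make up. A row lasts 1/10 s, in which the tool goes at most 50 mm and 8.59 degrees, less where a joint would pass 70% of its speed; a pose out of reach is approached as far as the arm can. A call with a number of a shift or a turn outside -1 to 1 is refused whole. A call with a gripper value outside its range is refused whole. "hand" is the gripper's target within -1 to 1 (shut at 1, half-way at 0, fully open at -1), set as the call begins (left out, the last holds). The fingers move at their own pace and stop on an object; "squeeze" is the grip in N (left out, the last holds). Time passes only in rows, so rows that repeat a pose let the fingers close. It gives the time, the measured TCP pose, the force and the opening at its end, in the units of the state.
- readout.get_obs(): the state, without advancing time (a new reading comes with each control period).
- vision.read_camera(name): name is "scene" or "side" or "wrist"; returns the picture (420x560x3 uint8, red, green, blue); there is no depth.
- vision.camera_info(name): a dict with "camera_matrix" (3x3 intrinsics, pixels), "k1" (the pictures are not rectified: a ray, as slopes to the right and down, at radius r is drawn at 1 + k1 r^2 times it, then the intrinsics apply), "extrinsics" (4x4, takes a point from world to camera coordinates). Camera axes: x right, y down, z forward; pixel columns grow to the right and rows downward; lengths in m; the calibration is good to about 2 mm. A picture is of the moment at which its call begins: read the wrist's pose just before it. camera_info takes no time and is no camera call; for the wrist camera it gives the pose at the moment of the call.
- bot.close_job(): hands the job in, once; it reports no verdict.
The state is a dict: "clock": time; "qpos": joint angles; "joint_velocities": joint speeds; "joint_torque": joint torques, N m; "tool_pos": TCP position; "eef_rot": TCP orientation; "contact_force": force on the tool from outside, world axes, zero at the start; "wrist_torque": the same for the moment, N m; "grip_width": finger opening in m.
Only numpy, scipy, OpenCV 4.12 (cv2) and the standard library are available. Lean on these libraries where they do the work, as an engineer would, in place of code of your own. Each camera call takes 0.05 s, during which the arm holds its last target. There are 200 camera calls.

### The job

Each hinged tag on the board marks the bin straight behind it. With the fingertips, gently push tags over so that the tags of the full bins show their brass-disc face up (tipped towards the bin) and the tag of the bin that is not full shows its blank face up (tipped towards the robot). Only push, lift nothing, and leave the bins and the loose things lying about where they are.

Things in the scene. Friction and masses are not known exactly. Their poses are not given: they have to be found in the camera images.
- board: Fixed dark wooden plank, 100 x 360 x 12 mm, that carries the row of four tag stands. Origin: centre of its underside on the table; its y axis runs along the row, its x axis points from the tags to the bins (roughly away from the robot), z up.
- stand_a: Fixed steel hinge stand of tag a: foot 30 x 62 x 4 mm, two cheeks 36 mm high at the tag's sides. Origin: centre of the foot's underside, 12 mm above the table; axes as the board's. The stands are 90 mm apart in a row, in any order. A stand's bin is the one straight behind it: about 170 mm along its +x, within 10 mm sideways.
- hinge_a (a point): Middle of the hinge pin of tag a, 42 mm above the table; the pin runs along the board's y. The tag is a smooth aluminium leaf, 42 mm wide, 2.5 mm thick, reaching 55 mm from the pin to its free edge; about 25 g. A raised round brass disc, 28 mm across, is on the face that looks up when the tag is tipped towards the bin; the other face is blank.
- tag_a (a joint): Angle of tag a: 0 = straight up, + = tipped towards the bin (+x of the board), - = towards the robot. It rests by its weight on a stop at -0.85 or +0.85 (free edge then 36 mm above the pin and 41 mm to that side). Easy hinge: pushed past upright, it falls to the other stop by itself.
- stand_b: Fixed steel hinge stand of tag b: foot 30 x 62 x 4 mm, two cheeks 36 mm high at the tag's sides. Origin: centre of the foot's underside, 12 mm above the table; axes as the board's. The stands are 90 mm apart in a row, in any order. A stand's bin is the one straight behind it: about 170 mm along its +x, within 10 mm sideways.
- hinge_b (a point): Middle of the hinge pin of tag b, 42 mm above the table; the pin runs along the board's y. The tag is a smooth aluminium leaf, 42 mm wide, 2.5 mm thick, reaching 55 mm from the pin to its free edge; about 25 g. A raised round brass disc, 28 mm across, is on the face that looks up when the tag is tipped towards the bin; the other face is blank.
- tag_b (a joint): Angle of tag b: 0 = straight up, + = tipped towards the bin (+x of the board), - = towards the robot. It rests by its weight on a stop at -0.85 or +0.85 (free edge then 36 mm above the pin and 41 mm to that side). Easy hinge: pushed past upright, it falls to the other stop by itself.
- stand_c: Fixed steel hinge stand of tag c: foot 30 x 62 x 4 mm, two cheeks 36 mm high at the tag's sides. Origin: centre of the foot's underside, 12 mm above the table; axes as the board's. The stands are 90 mm apart in a row, in any order. A stand's bin is the one straight behind it: about 170 mm along its +x, within 10 mm sideways.
- hinge_c (a point): Middle of the hinge pin of tag c, 42 mm above the table; the pin runs along the board's y. The tag is a smooth aluminium leaf, 42 mm wide, 2.5 mm thick, reaching 55 mm from the pin to its free edge; about 25 g. A raised round brass disc, 28 mm across, is on the face that looks up when the tag is tipped towards the bin; the other face is blank.
- tag_c (a joint): Angle of tag c: 0 = straight up, + = tipped towards the bin (+x of the board), - = towards the robot. It rests by its weight on a stop at -0.85 or +0.85 (free edge then 36 mm above the pin and 41 mm to that side). Easy hinge: pushed past upright, it falls to the other stop by itself.
- stand_d: Fixed steel hinge stand of tag d: foot 30 x 62 x 4 mm, two cheeks 36 mm high at the tag's sides. Origin: centre of the foot's underside, 12 mm above the table; axes as the board's. The stands are 90 mm apart in a row, in any order. A stand's bin is the one straight behind it: about 170 mm along its +x, within 10 mm sideways.
- hinge_d (a point): Middle of the hinge pin of tag d, 42 mm above the table; the pin runs along the board's y. The tag is a smooth aluminium leaf, 42 mm wide, 2.5 mm thick, reaching 55 mm from the pin to its free edge; about 25 g. A raised round brass disc, 28 mm across, is on the face that looks up when the tag is tipped towards the bin; the other face is blank.
- tag_d (a joint): Angle of tag d: 0 = straight up, + = tipped towards the bin (+x of the board), - = towards the robot. It rests by its weight on a stop at -0.85 or +0.85 (free edge then 36 mm above the pin and 41 mm to that side). Easy hinge: pushed past upright, it falls to the other stop by itself.
- bin_rings: Loose open wooden bin, 70 x 74 mm, 42 mm high. Origin: centre of its underside; axes as the board's. FULL: heaped to the rim with brass rings.
- bin_discs: Loose open wooden bin, 70 x 74 mm, 42 mm high. Origin: centre of its underside; axes as the board's. FULL: filled to the rim with stacked brass discs.
- bin_rods: Loose open wooden bin, 70 x 74 mm, 42 mm high. Origin: centre of its underside; axes as the board's. FULL: filled to the rim with short brass rods.
- bin_low: Loose open wooden bin, 70 x 74 mm, 42 mm high. Origin: centre of its underside; axes as the board's. NOT full: only two small brass rings lie on its bare floor.
- collar: Bystander, loose: brass collar, ring 28 mm across, 12 mm high, on the table between tags and bins. Origin at its underside, in the middle.
- blank: Bystander, loose: flat brass disc, 36 mm across, 6 mm thick, on the table between tags and bins. Origin at its underside, in the middle.
- jar: Bystander, loose: small amber glass jar, 48 mm across, 60 mm high, past the left end of the row. Origin at its underside, in the middle.
- graver: Bystander, loose: wooden-handled graver, about 125 mm long, lying 24 mm high on the robot's side of the board. Origin at its underside, at the end of the handle; it lies along its x axis.
- bar: Bystander, loose: flat brass bar, 22 x 150 x 8 mm, lying on the robot's side of the board. Origin at its underside, in the middle.
- cup: Bystander, loose: small steel cup, 56 mm across, 50 mm high, past the right end of the row. Origin at its underside, in the middle.

How it is judged:
By the outcome, as a careful person would: the job done as asked, in the order asked, and still so for the second after the job is handed in, with the robot touching nothing.
It also fails if it takes over 54 s, if anything falls off the work surface, if the arm or the gripper's body presses on something with over 40 N, if the wrist force passes 120 N, or if a joint passes its speed limit or range.

## Working session

There is one attempt and no reset: what is moved stays moved. The work goes in short steps, Python scripts to look and compute and a tool call to move; the robot and the scene stay as the last step left them, time stands still between calls to the robot, and variables do not carry over. Pictures are saved under pics/ and viewed, about 8 in all and at most 12, crops included, and the job is handed in when it is done.

Besides the shell and the picture viewer there is one more tool, called after ">>>" by a JSON object that holds its "method" and its "body". send_rows: Moves the arm, as the interface text tells. Its arguments: {"type":"object","properties":{"targets":{"type":"string"},"hand":{"type":"number"},"squeeze":{"type":"number"}},"required":["targets"]}

```bash
mkdir -p pics; python3 - <<'E'
from plant import readout, vision
import cv2
o=readout.get_obs()
for k in("clock","tool_pos","eef_rot","grip_width","contact_force"):print(k,o[k])
for n in("scene","side"):
    i=vision.camera_info(n);print(n,i)
    cv2.imwrite(f"pics/{n}0.png",cv2.resize(vision.read_camera(n)[:,:,::-1],(784,588),interpolation=cv2.INTER_CUBIC))
E
```

```text
clock 0.0
tool_pos [ 0.2225693  -0.5025773   0.21809575]
eef_rot [-3.07248105e+00 -6.49737089e-01  2.35664967e-04]
grip_width 0.0928527288174039
contact_force [ 0.51927791  0.28736026 -0.81857651]
scene {'camera_matrix': array([[453.64339882,   0.        , 268.44095106],
       [  0.        , 453.64339882, 202.38864016],
       [  0.        ,   0.        ,   1.        ]]), 'k1': 0.01508831857069369, 'extrinsics': array([[-0.33060615,  0.94369593,  0.01172903,  0.13899426],
       [ 0.64329757,  0.23442589, -0.72884343, -0.31276022],
       [-0.69055616, -0.23341487, -0.68457993,  1.30977099],
       [ 0.        ,  0.        ,  0.        ,  1.        ]])}
side {'camera_matrix': array([[441.186146  ,   0.        , 277.01430414],
       [  0.        , 441.186146  , 202.99319124],
       [  0.        ,   0.        ,   1.        ]]), 'k1': 0.047282823484415384, 'extrinsics': array([[ 0.92729276, -0.37404583,  0.01475999, -0.50561755],
       [-0.16902299, -0.45355296, -0.87505482,  0.16641378],
       [ 0.33400504,  0.80893722, -0.48379872,  0.63084226],
       [ 0.        ,  0.        ,  0.        ,  1.        ]])}
```

View pics/scene0.png

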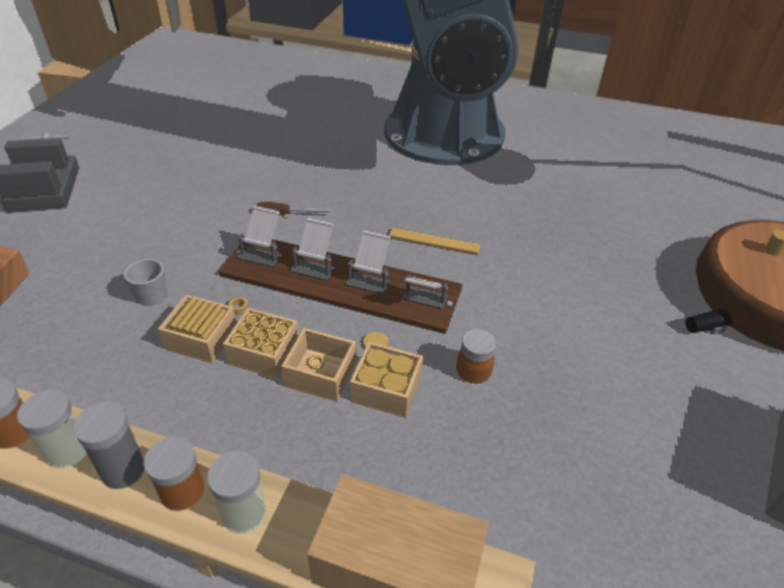

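View pics/side0.png

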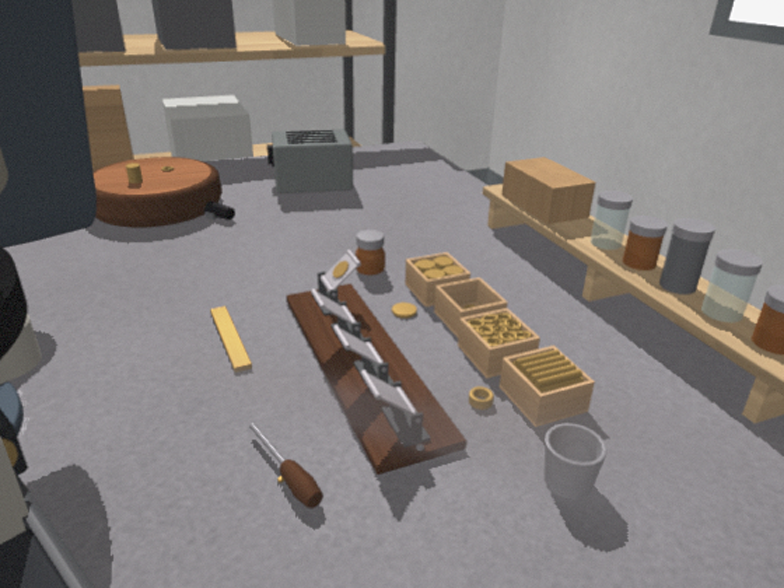

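The scene view shows the bins, from robot right to left, as rods (198,327), rings (261,340), low (320,362) and discs (387,377). In the side view only the discs tag (340,270) shows its brass face, and the other three lean to the robot. So the rods and rings tags need tipping to the bin; the low and discs tags are already right.

```bash
cat > h.py <<'E'
import numpy as np, cv2
from plant import readout, vision
def ray(n,p,z,info=None):
    i=info or vision.camera_info(n);K=i["camera_matrix"];E=i["extrinsics"]
    d=np.array([i["k1"],0,0,0,0.])
    s=cv2.undistortPoints(np.array([[p]],float),K,d)[0,0]
    R,t=E[:3,:3],E[:3,3];c=-R.T@t;v=R.T@np.array([*s,1]);return c+v*(z-c[2])/v[2]
def proj(n,P):
    i=vision.camera_info(n);E=i["extrinsics"]
    return cv2.projectPoints(np.array(P,float).reshape(-1,3),cv2.Rodrigues(E[:3,:3])[0],E[:3,3],i["camera_matrix"],np.array([i["k1"],0,0,0,0.]))[0][:,0]
E
python3 - <<'E'
from h import *
for n,nm,p,z in [("scene","board far-left top",(220,270),.012),("scene","board far-right top",(446,322),.012),("scene","board near-right top",(461,288),.012),
 ("side","near-right(far x,y-)",(464,440),.012),("side","y-,x-",(377,462),.012),("side","y+,x-",(287,296),.012),
 ("scene","rods tag L",(252,209),.078),("scene","rods tag R",(279,213),.078),("scene","rings L",(306,221),.078),("scene","rings R",(331,226),.078),("scene","low L",(361,233),.078),("scene","low R",(390,237),.078),
 ("scene","bin rods c",(198,327),.042),("scene","bin rings",(261,340),.042),("scene","bin low",(320,354),.042),("scene","bin discs",(387,370),.042),
 ("side","rods edge far",(362,371),.078),("side","graver end",(320,497),.012),("side","graver tip",(252,425),.005),("side","bar",(230,338),.008)]:
    print(n,nm,np.round(ray(n,np.array(p)/1.4,z),4))
from scipy.spatial.transform import Rotation as R
print(R.from_rotvec(readout.get_obs()["eef_rot"]).as_matrix().round(3))
E
```

```text
scene board far-left top [ 0.5444 -0.2098  0.012 ]
scene board far-right top [0.5323 0.1444 0.012 ]
scene board near-right top [0.4568 0.1478 0.012 ]
side near-right(far x,y-) [ 0.5441 -0.2113  0.012 ]
side y-,x- [ 0.4498 -0.2078  0.012 ]
side y+,x- [0.4457 0.1403 0.012 ]
scene rods tag L [ 0.4649 -0.1875  0.078 ]
scene rods tag R [ 0.4597 -0.1442  0.078 ]
scene rings L [ 0.4638 -0.0974  0.078 ]
scene rings R [ 0.4621 -0.0575  0.078 ]
scene low L [ 0.4623 -0.0095  0.078 ]
scene low R [0.4564 0.0337 0.078 ]
scene bin rods c [ 0.6824 -0.1598  0.042 ]
scene bin rings [ 0.6747 -0.0706  0.042 ]
scene bin low [0.6706 0.0112 0.042 ]
scene bin discs [0.6663 0.1005 0.042 ]
side rods edge far [ 0.4563 -0.1475  0.078 ]
side graver end [ 0.3857 -0.2292  0.012 ]
side graver tip [ 0.3476 -0.103   0.005 ]
side bar [0.3528 0.0671 0.008 ]
[[ 0.914  0.405 -0.   ]
 [ 0.405 -0.914  0.001]
 [ 0.    -0.001 -1.   ]]
```

>>> {"method": "send_rows", "body": {"targets": "0.62 -0.45 0.2 0.122;0.62 -0.45 0.2 0.122;0.62 -0.45 0.2 0.122;0.62 -0.45 0.2 0.122;0.62 -0.45 0.2 0.122;0.62 -0.45 0.2 0.122;0.62 -0.45 0.2 0.122;0.62 -0.45 0.2 0.122", "hand": 1, "squeeze": 10}}

```text
clock: 0.9
tool_pos: [0.3184, -0.3381, 0.1685]
eef_rot: [-3.141, -0.05, 0.0]
contact_force: [-0.3, -0.7, 0.4]
grip_width: 0.0334
```

>>> {"method": "send_rows", "body": {"targets": "0.4 -0.665 0.23 0;0.4 -0.665 0.23 0;0.4 -0.665 0.23 0;0.4 -0.665 0.23 0;0.4 -0.665 0.23 0;0.4 -0.665 0.23 0;0.4 -0.665 0.23 0"}}

```text
clock: 1.6
tool_pos: [0.4129, -0.1699, 0.1114]
eef_rot: [3.141, 0.048, 0.001]
contact_force: [0.8, 0.7, 0.7]
grip_width: 0.0003
```

```bash
python3 - <<'E'
from h import *
o=readout.get_obs();print(o["clock"],o["tool_pos"],o["eef_rot"],o["grip_width"])
a=[vision.read_camera(n)[:,:,::-1] for n in("scene","side")]
b=[cv2.resize(a[0][110:250,130:350],None,fx=2.6,fy=2.6,interpolation=3)[:300],cv2.resize(a[1][170:350,150:370],None,fx=2.6,fy=2.6,interpolation=3)[:300]]
b=[cv2.resize(a[0][110:250,130:350],(572,364)),cv2.resize(a[1][150:360,150:370],(572,546))]
cv2.imwrite("pics/a.png",b[1])
print(proj("side",[o["tool_pos"]]),proj("scene",[o["tool_pos"]]))
E
```

```text
1.6 [ 0.41290495 -0.16994753  0.11143869] [3.14114579e+00 4.81860535e-02 8.75431379e-04] 0.000344940607377484
[[233.00362033 261.28711735]] [[196.48631992 125.09688971]]
```

View pics/a.png

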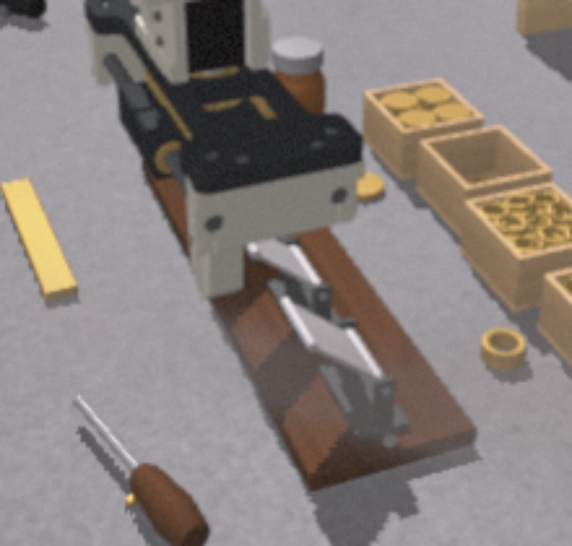

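Fingertip is at (216,290) in the crop, as projected, with the rods tag ahead of it at (340,350). Lowering, then pushing slowly.

>>> {"method": "send_rows", "body": {"targets": "0 0 0.19 0;0 0 0.19 0;0.06 0 0.19 0;0.1 0 0.19 0;0.13 0 0.19 0;0.16 0 0.19 0;0.18 0 0.19 0;0.2 0 0.19 0;0.22 0 0.19 0;0.24 0 0.19 0;0.26 0 0.19 0;0.28 0 0.19 0"}}

```text
clock: 2.9
tool_pos: [0.4831, -0.168, 0.064]
eef_rot: [3.141, 0.047, 0.001]
contact_force: [-0.5, -0.0, 0.6]
grip_width: 0.0006
```

>>> {"method": "send_rows", "body": {"targets": "0.02 0 0 0;0.04 0 0 0;0.06 0 0 0;0.08 0 0 0;0.1 0 0 0;0.11 0 0 0;0.11 0 0 0"}}

```text
clock: 3.6
tool_pos: [0.5106, -0.1671, 0.064]
eef_rot: [-3.141, -0.047, 0.0]
contact_force: [-2.1, -0.3, 1.5]
grip_width: 0.0003
```

```bash
python3 - <<'E'
from h import *
o=readout.get_obs();print(o["clock"],o["tool_pos"],o["eef_rot"],o["contact_force"])
b=cv2.resize(vision.read_camera("side")[150:360,150:370,::-1],(572,546))
cv2.imwrite("pics/b.png",b)
E
```

```text
3.6 [ 0.5105793  -0.16712618  0.06396619] [-3.14121054e+00 -4.71192865e-02  5.31657663e-05] [-2.07880861 -0.34197751  1.47017667]
```

View pics/b.png

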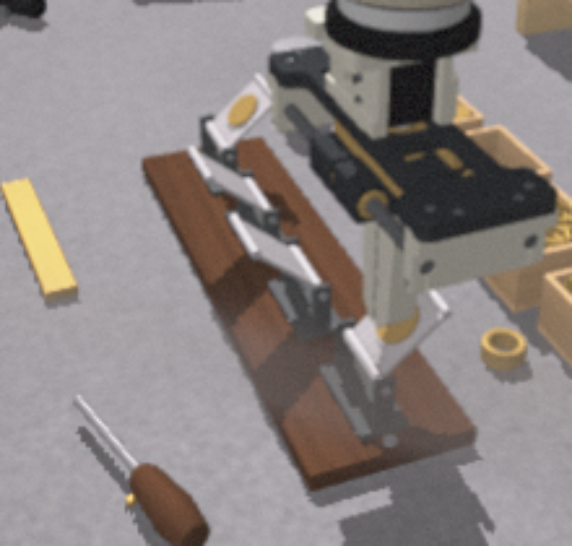

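The rods tag has gone over: its brass disc shows at (395,325). Backing out and moving to the rings tag, 90 mm to the left.

>>> {"method": "send_rows", "body": {"targets": "-0.1 0 -0.01 0;-0.25 0 -0.01 0;-0.39 0 -0.01 0;-0.39 0 -0.01 0;-0.39 -0.18 -0.08 0;-0.39 -0.36 -0.08 0;-0.39 -0.36 0 0;-0.39 -0.36 0 0;-0.39 -0.36 0 0"}}

```text
clock: 4.55
tool_pos: [0.4108, -0.0804, 0.0642]
eef_rot: [-3.141, -0.047, -0.0]
contact_force: [0.9, 0.6, 0.5]
grip_width: 0.0006
```

>>> {"method": "send_rows", "body": {"targets": "0.06 0 0 0;0.1 0 0 0;0.13 0 0 0;0.16 0 0 0;0.18 0 0 0;0.2 0 0 0;0.22 0 0 0;0.24 0 0 0;0.26 0 0 0;0.28 0 0 0;0.28 0 0 0"}}

```text
clock: 5.65
tool_pos: [0.4814, -0.0783, 0.0642]
eef_rot: [3.141, 0.047, 0.001]
contact_force: [-0.2, 0.2, -0.0]
grip_width: 0.0006
```

>>> {"method": "send_rows", "body": {"targets": "0.02 0 0 0;0.04 0 0 0;0.06 0 0 0;0.08 0 0 0;0.09 0 0 0;0.1 0 0 0;0.1 0 0 0"}}

```text
clock: 6.35
tool_pos: [0.5066, -0.0775, 0.0642]
eef_rot: [3.141, 0.047, 0.001]
contact_force: [-0.4, -0.2, -0.5]
grip_width: 0.0008
```

>>> {"method": "send_rows", "body": {"targets": "-0.1 0 -0.01 0;-0.25 0 -0.01 0;-0.39 0 -0.01 0;-0.39 0 -0.01 0;-0.39 0 -0.3 0;-0.6 0 -0.6 0;-0.8 0 -0.6 0;-0.8 0 -0.6 0;-0.8 0 -0.6 0;-0.8 0 -0.6 0;-0.8 0 -0.6 0"}}

```text
clock: 7.45
tool_pos: [0.3073, -0.0836, 0.2137]
eef_rot: [-3.141, -0.047, -0.001]
contact_force: [-0.2, 0.3, -0.7]
grip_width: 0.0007
```

```bash
python3 - <<'E'
from h import *
o=readout.get_obs();print(o["clock"],o["tool_pos"],o["eef_rot"],o["contact_force"])
for n in("scene","side"):
    cv2.imwrite(f"pics/{n}9.png",cv2.resize(vision.read_camera(n)[100:380,90:450,::-1],(720,560)))
E
```

```text
7.45 [ 0.30725758 -0.08361832  0.21367269] [-3.14107080e+00 -4.70302374e-02 -5.45651937e-04] [-0.2131437   0.27008468 -0.68734849]
```

View pics/scene9.png

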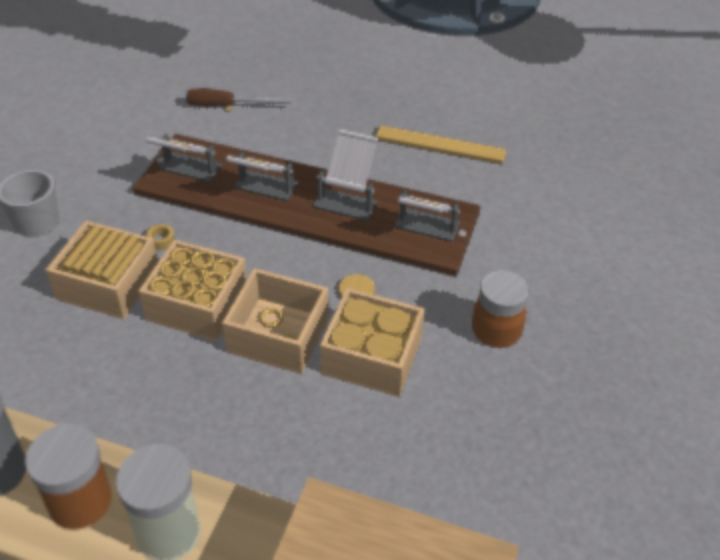

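View pics/side9.png

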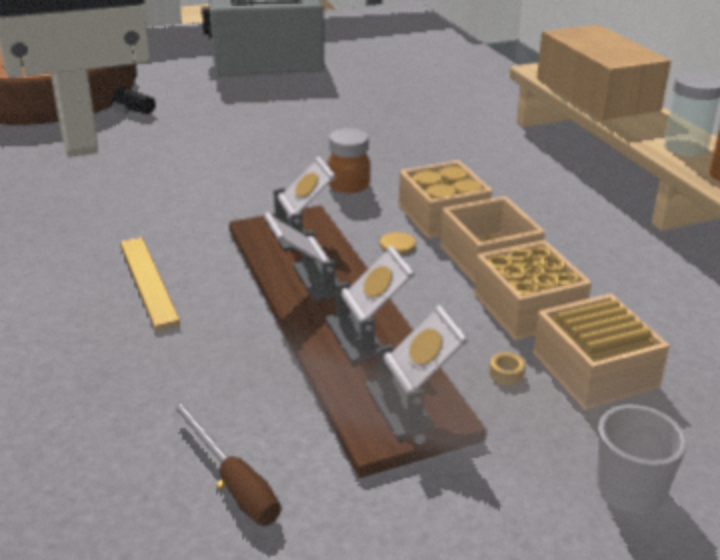

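The brass discs show on the rods (427,347), rings (378,280) and discs (306,186) tags in the side view. The low bin's tag still leans to the robot (scene 352,160), and nothing else has moved.

```bash
python3 -c "
from plant import bot
print(bot.close_job())"
```

```text
the job is handed in; nothing more can be done
None
```

The job is handed in, with all four tags showing the right face. I pushed two over towards their bins with the shut fingertips: the rods tag and the rings tag. The discs tag (brass disc up) and the low bin's tag (blank face up) were already right, so I left them alone.

- **Final pictures:** the scene and side views show brass discs up on the rods, rings and discs tags. The low bin's tag still leans to the robot. The bins and loose things look unmoved by eye; I did not measure their positions again.
- **Time and force:** the arm finished clear of everything at about 7.5 s. The highest force I read at the end of any move was about 2 to 3 N.

None of my checks failed or disagreed.

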